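# Put the head back on the pepper mill

### The job

The washed head of the pepper mill is drying on the drip tray of the dish rack: put it back on the open mill. Lower its spigot into the neck, turn it until you feel its socket drop over the ribbed shaft, and bring it fully home, its collar resting all round on the mill's rim, with the mill left standing upright on the counter. Feel for the fit rather than forcing it, do not tip the mill over, and leave the salt mill, the lunch box and the fork where they are.

Things in the scene. Friction and masses are not known exactly. Their poses are not given: they have to be found in the camera images.
- mill_head: loose head of the pepper mill, dark wood, 74 mm tall, about 90 g, standing right way up on the flat floor of the drip tray (14 mm above the counter). Origin: centre of its foot, z up. From the foot up: black tapered spigot 26 mm long, 32 mm in diameter at the foot, 37.5 mm at its top; collar 51 mm in diameter, 26 to 30 mm; straight round grip 45 mm in diameter, 31 to 62 mm; domed crown to 74 mm
- socket (a point): mouth of the drive socket in the centre of the head's foot, at the head's origin, facing down: a cross of two slots 6.2 mm wide and over 18 mm long, along the head's x and y axes, round in the middle (11 mm), 16 mm deep with free space above. It takes the ribbed shaft at four angles a quarter turn apart, with about 5 degrees of play either side when well centred
- head_seat (a point): centre of the underside of the head's collar, 26 mm above the head's foot, axes as the head's; comes to lie on mill_rim when the head is home
- mill: the open pepper mill, dark wood, loose, about 0.45 kg, standing on the counter. Origin: centre of its underside, z up. 100 mm tall without its head, 64 mm in diameter at the foot, 51 mm at the neck, whose mouth is open with a straight round bore 40 mm in diameter and 30 mm deep that then widens downwards
- shaft_tip (a point): top of the steel drive shaft in the middle of the mill's bore, 4 mm below the rim: round core 9.6 mm in diameter, pointed over its top 8.5 mm, with four ribs in a cross, 18 mm across, 4.5 mm thick, that begin 14 mm below the rim. While ribs and slots do not mesh the head stops 12 mm short of home. The ribs stand at any angle, not given here (axes are the mill's); drag of the shaft 0.15 N m
- mill_rim (a point): centre of the mill's mouth at the level of its rim, 100 mm above the counter, axes as the mill's
- salt_mill: the complete salt mill of the same pattern, head on, 148 mm tall, 64 mm in diameter, standing on the counter beside the open mill; not to be disturbed. Origin: centre of its underside
- lunch_box: closed plastic lunch box, 120 x 182 x 61 mm (x, y, z), on the counter; not to be disturbed. Origin: centre of its underside
- fork: stainless steel fork, 192 mm long (along its x), 24 mm wide, 3.5 mm thick, lying in the drip tray; not to be disturbed. Origin: near the middle of its underside
- tray_floor (a point): centre of the open part of the drip tray, on its floor, 14 mm above the counter. The grey tray, 384 mm long (x), is drawn out towards +y from under the fixed chrome wire dish rack; its rim is 28 mm above the counter, its front 108 mm from here. The rack with its crockery, up to 330 mm tall, stands beyond a line 100 mm from here towards -y; above the tray all is clear up to there

How it is judged:
By the outcome, as a careful person would: the job done as asked, in the order asked, and still so for the second after the job is handed in, with the robot touching nothing.
It also fails if it takes over 64 s, if anything falls off the work surface, if the arm or the gripper's body presses on something with over 40 N, if the wrist force passes 120 N, or if a joint passes its speed limit or range.

### The arm

A 6-joint arm with a two-finger parallel gripper is mounted at the origin on the work surface. World frame = base frame: x ahead of the robot, y to its left, z up, the work surface at z = 0. Lengths are in m, angles in rad, forces in N, time in s.
With the tool pointing down it reaches from about 0.3 to 0.875 m from the base axis. Payload 6.4 kg.
Tool frame: the origin (TCP) lies midway between the tips of the shut fingers; the grasp point (between the pads) lies 19 mm behind it; z points along the fingers, y is the line along which they close (so a half turn about z gives the same grasp; the last joint's range is limited). The gripper opens to 88 mm and grips with 3 to 60 N. Pads are 18 mm wide; open, the fingers measure 123 mm over their backs; the gripper's body (75 mm by 187 mm) begins 45 mm behind the grasp point.
Start: joints at [1.062, 0.181, 1.607, -0, 1.354, -0.206], TCP at [0.171, 0.549, 0.239] pointing down, gripper open.
Joint ranges: [-2.99, 2.99], [-0.89, 2.07], [0.3, 2.58], [-1.14, 4.28], [0, 2.63], [-3.12, 3.12]. Speed limits (rad/s): [2.57, 2.57, 3.01, 3.14, 3.14, 3.14].

### API

Orientations are given as a unit quaternion [w, x, y, z].
In Python, from rig import manip, effector, snapshot, camera_params gives the robot as it stands (manip), with the cameras as plain functions and the gripper (effector). Calls block until the motion is done:
- manip.movep(position, orientation): joint-space move of the TCP to a pose.
- manip.servo_line(position, v=0.15, attitude=None, force_limit=None): straight line of the TCP; attitude=None keeps the orientation; v is the mean speed in m/s. With force_limit (N) it stops when the force on the tool has changed by that much, and returns True; else False.
- manip.move_j(angles): joint-space move.
- effector.command_gripper(opening, strength=None): finger opening in m; strength is the grip in N (None keeps the last); returns when the fingers have stopped.
- manip.dwell(seconds).
- manip.solve_ik(position, orientation): joint angles nearest the present ones, or None.
- manip.observe(): the state.
- snapshot(name): name is "side" or "top"; returns the picture (420x560x3 uint8, red, green, blue); there is no depth.
- camera_params(name): a dict with "K" (3x3 intrinsics, pixels), "R" (3x3) and "t" (3): a world point X has camera coordinates R X + t. Camera axes: x right, y down, z forward; pixel columns grow to the right and rows downward; lengths in m; the calibration is good to about 2 mm. A picture is of the moment at which its call begins. camera_params takes no time and is no camera call.
A pose or a line that the arm cannot do raises manip.Unreachable and nothing moves.
- manip.finish_job(): hands the job in; it is judged then, once.
The state is a dict: "t": time; "joints": joint angles; "qd": joint speeds; "effort": joint torques, N m; "tcp_pos": TCP position; "eef_rot": TCP orientation; "wrist_force": force on the tool from outside, world axes, zero at the start; "torque": the same for the moment, N m; "opening": finger opening in m; "gripper_force": force on a finger pad.
Only numpy, scipy, OpenCV 4.12 (cv2) and the standard library are available. Lean on these libraries where they do the work, as an engineer would, in place of code of your own. Each camera call takes 0.05 s, during which the arm holds its last target. There are 200 camera calls.

## Working session

There is one attempt and no reset: what is moved stays moved. The work goes in short steps, each a Python script; the robot and the scene stay as the last script left them, time stands still between calls to the robot, and variables do not carry over. Pictures are saved under pics/ and viewed, at most 10 in all, crops included, and the job is handed in when it is done.

```bash
mkdir -p pics; ls; python3 - <<'E'
from rig import manip, effector, snapshot, camera_params
import cv2,numpy as np
for n in("top","side"):
    im=snapshot(n); cv2.imwrite(f"pics/{n}0.png",im[:,:,::-1]); c=camera_params(n)
    print(n,np.round(c["K"],1).tolist(),np.round(c["R"],3).tolist(),np.round(c["t"],3), "C",-c["R"].T@c["t"])
o=manip.observe(); print(o)
E
```

```text
pics
rig.py
top [[480.6, 0.0, 279.3], [0.0, 480.6, 208.3], [0.0, 0.0, 1.0]] [[-0.015, -1.0, 0.015], [-0.997, 0.014, -0.075], [0.075, -0.016, -0.997]] [-0.102  0.6    1.221] C [ 0.50510867 -0.0904851   1.26396961]
side [[424.3, 0.0, 276.0], [0.0, 424.3, 211.5], [0.0, 0.0, 1.0]] [[0.925, -0.38, -0.012], [-0.283, -0.667, -0.689], [0.254, 0.641, -0.725]] [-0.584  0.146  0.866] C [ 0.36245457 -0.67894581  0.72126907]
{'t': 0.1, 'joints': array([ 1.06170037e+00,  1.81477829e-01,  1.60789006e+00, -1.06869976e-06,
        1.35375358e+00, -2.06319866e-01]), 'qd': array([ 4.87485670e-04, -2.69270623e-03, -3.45160424e-03,  1.24419961e-03,
       -3.53899135e-05, -3.36912058e-05]), 'effort': array([ 3.29036357e-04, -4.34822881e+01, -3.42694616e+01,  7.04493094e-02,
        3.40688915e-02, -2.43264736e-05]), 'tcp_pos': array([0.17121258, 0.54843368, 0.23790266]), 'eef_rot': array([-2.67151056e-04,  1.50810287e-01,  9.88562427e-01, -7.16202346e-04]), 'wrist_force': array([ 0.22724894, -0.23778477, -0.32058749]), 'torque': array([0.00430719, 0.05415231, 0.04843058]), 'gripper_force': 0.0, 'opening': 0.08816123506682279}
```

View pics/top0.png

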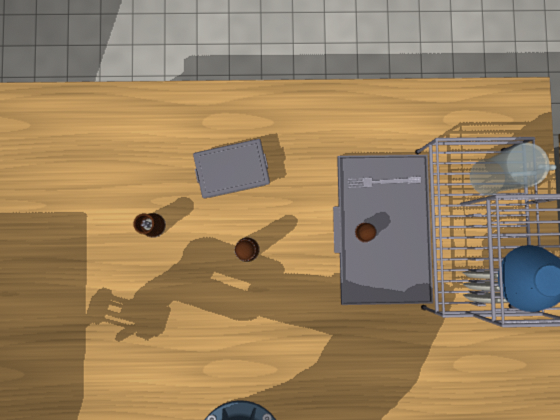

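View pics/side0.png

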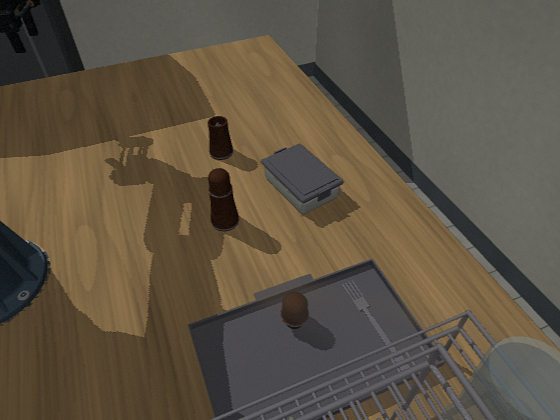

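The top view shows the open mill at about (150,225), its bright shaft visible. The salt mill is at (247,250), the head at (366,232) on the tray, the lunch box at (232,168) and the fork at (385,182). In the side view the mill is at (220,137) and the head at (294,308). Next, enlarged crops.

```bash
python3 - <<'E'
import cv2,numpy as np
t=cv2.imread("pics/top0.png"); s=cv2.imread("pics/side0.png")
def c(im,x,y,w=50,h=50): return cv2.resize(im[y-h//2:y+h//2,x-w//2:x+w//2],(400,300),interpolation=cv2.INTER_NEAREST)
w,h=48,36
cv2.imwrite("pics/crops.png",np.clip(1.6*np.vstack([np.hstack([c(t,150,225,w,h),c(t,366,232,w,h)]),np.hstack([c(s,220,137,72,54),c(s,294,308,72,54)])]),0,255))
E
```

```text
[ WARN:0@0.067] global loadsave.cpp:1063 imwrite_ Unsupported depth image for selected encoder is fallbacked to CV_8U.
```

View pics/crops.png

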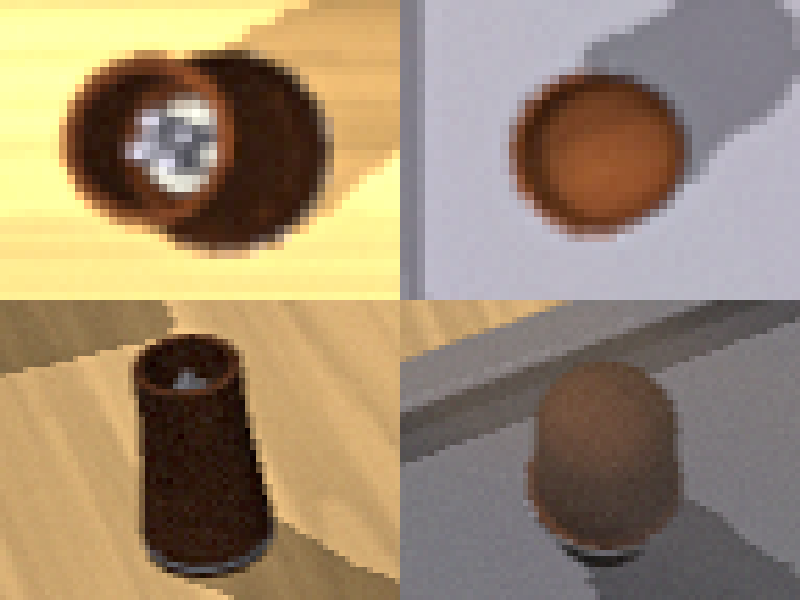

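The crops show four things:
- **Mill rim, top:** a ring centred near (143.7,223.7) and about 21 px wide.
- **Head collar, top:** left edge at about 355.2, rows 222.5 to 242.5.
- **Mill rim, side:** an ellipse near (218,122.3).
- **Head collar, side:** near (295,314).

Next I'll measure these by colour masks and rays, and cross-check the two views.

```bash
cat > h.py <<'E'
import numpy as np,cv2
from rig import manip, effector, snapshot, camera_params
def ray(n,u,v,z):
    c=camera_params(n);C=-c["R"].T@c["t"];d=c["R"].T@np.linalg.inv(c["K"])@[u,v,1]
    return C+d*(z-C[2])/d[2]
def q(yaw):  # tool down, tool x rotated by yaw in world; w,x,y,z
    return np.array([0,np.cos(yaw/2),np.sin(yaw/2),0])
E
python3 - <<'E'
from h import *
r=lambda *a:np.round(ray(*a),4)
print("rim top",r("top",143.7,223.7,.1),"side",r("side",218,122.3,.1))
print("collar top",r("top",365.2,232.4,.042),"side",r("side",295.1,314.3,.042))
# masks: head top
t=cv2.imread("pics/top0.png").astype(int)
m=((t[...,2]-t[...,0])>12).astype(np.uint8)[210:255,345:390]
n,l,s,c=cv2.connectedComponentsWithStats(m);i=1+s[1:,4].argmax();print("head top mask",s[i]+[345,210,0,0,0],c[i]+[345,210])
b=cv2.imread("pics/side0.png").astype(int)
m=((b[...,2]-b[...,0])>12).astype(np.uint8)[285:335,270:325]
n,l,s,c=cv2.connectedComponentsWithStats(m);i=1+s[1:,4].argmax();print("head side mask",s[i]+[270,285,0,0,0],c[i]+[270,285])
# salt mill base/fork/rack-ish checks
print("salt crown",r("top",247,250,.13),"tray front-edge",r("top",341,230,.028),"rack",r("top",432,230,.03))
g=manip.observe(); w,x,y,z=g["eef_rot"];print("yaw now",2*np.arctan2(y,x))
for p in ([*r("top",365.2,232.4,.042)[:2],.2],[*r("top",143.7,223.7,.1)[:2],.25]):
    for d in range(-180,181,30):
        s=manip.solve_ik(p,q(np.radians(d)));print(d,None if s is None else np.round(s[5],2),end="; ")
    print()
E
```

```text
rim top [0.5596 0.2179 0.1   ] side [0.5629 0.2157 0.1   ]
collar top [ 0.5319 -0.3286  0.042 ] side [ 0.5349 -0.3274  0.042 ]
head top mask [355 223  21  20 325] [364.88       232.00307692]
head side mask [281 291  27  35 684] [293.35964912 307.43567251]
salt crown [ 0.4928 -0.0319  0.13  ] tray front-edge [ 0.5393 -0.269   0.028 ] rack [ 0.5357 -0.5039  0.03  ]
yaw now 2.8388167975836742
-180 -2.31; -150 -2.84; -120 2.92; -90 2.4; -60 1.88; -30 1.35; 0 0.83; 30 0.3; 60 -0.22; 90 -0.74; 120 -1.27; 150 -1.79; 180 -2.31; 
-180 -1.4; -150 -1.92; -120 -2.44; -90 -2.97; -60 2.79; -30 2.27; 0 1.74; 30 1.22; 60 0.7; 90 0.17; 120 -0.35; 150 -0.87; 180 -1.4;
```

The two views agree to 3 mm with the same x bias in both. That means the head, once centred by the fingers, will also calibrate the mill position. I'll squeeze it in two directions to centre it, then lift.

```bash
python3 - <<'E'
from h import *
hx,hy=.5335,-.328
effector.command_gripper(.075,5)
manip.movep([hx,hy,.16],q(0))
print(manip.servo_line([hx,hy,.05],v=.1,force_limit=8))
o=manip.observe();print(o["tcp_pos"],o["wrist_force"])
effector.command_gripper(.03,4)
o=manip.observe();print("y squeeze",o["tcp_pos"],o["opening"],o["wrist_force"],o["gripper_force"])
effector.command_gripper(.075)
manip.servo_line([hx,hy,.05],v=.05,attitude=q(np.pi/2)) if False else manip.movep([hx,hy,.05],q(np.pi/2))
effector.command_gripper(.03,4)
o=manip.observe();print("x squeeze",o["tcp_pos"],o["opening"],o["wrist_force"],o["gripper_force"])
effector.command_gripper(.03,30)
manip.servo_line([hx,hy,.12],v=.1)
o=manip.observe();print("lift",o["t"],o["tcp_pos"],o["opening"],o["wrist_force"],o["gripper_force"])
for n in("top","side"):
    cv2.imwrite(f"pics/{n}1.png",snapshot(n)[:,:,::-1])
a=cv2.imread("pics/top1.png")[170:290,300:420];b=cv2.imread("pics/side1.png")[215:335,235:355]
cv2.imwrite("pics/lift.png",np.clip(1.5*cv2.resize(np.hstack([a,b]),(800,400)),0,255).astype(np.uint8))
E
```

```text
False
[ 0.53406616 -0.32846527  0.05089665] [ 0.25769441  0.48477389 -0.92823249]
y squeeze [ 0.53360701 -0.3280126   0.05020371] 0.04480248762468395 [-0.28720808  0.43283079  1.80588116] 3.987554069244652
x squeeze [ 0.53352823 -0.32799413  0.04999714] 0.04541716341681854 [-0.0103713   0.08728097 -0.34162289] 3.9999365541734733
lift 9.2583 [ 0.5331246  -0.32766371  0.11941599] 0.04456480417120176 [-0.69231366  0.49768262 -1.39978104] 29.999616821296513
```

View pics/lift.png

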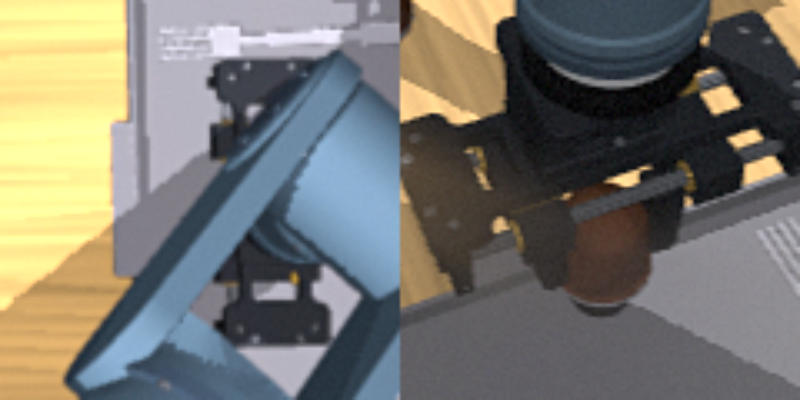

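The lift crop shows the head upright between the pads and clear of the tray, with the fork undisturbed. Next I carry it to the mill and lower it gently.

```bash
python3 - <<'E'
from h import *
mx,my=.561,.217
Y=q(np.pi/2)
manip.servo_line([.5335,-.328,.27],v=.25)
manip.servo_line([mx,my,.27],v=.3)
manip.servo_line([mx,my,.145],v=.12)
manip.dwell(.3)
o=manip.observe();print("hover",o["t"],o["tcp_pos"],o["wrist_force"],o["torque"])
for n in("top","side"):
    cv2.imwrite(f"pics/{n}2.png",snapshot(n)[:,:,::-1])
hit=manip.servo_line([mx,my,.118],v=.03,force_limit=3)
o=manip.observe();print(hit,o["t"],o["tcp_pos"],o["wrist_force"],o["torque"],o["opening"])
a=cv2.imread("pics/top2.png")[165:285,90:210];b=cv2.imread("pics/side2.png")[75:195,160:280]
cv2.imwrite("pics/hov.png",np.clip(1.5*cv2.resize(np.hstack([a,b]),(800,400)),0,255).astype(np.uint8))
E
```

```text
hover 13.5667 [0.56123813 0.21705275 0.14546604] [-0.43952224 -0.02660031 -1.21265091] [ 0.02985956  0.11741932 -0.02339425]
True 14.4083 [0.56138038 0.21768752 0.12119264] [0.54841744 1.89500239 1.55262491] [ 0.31980181 -0.22695088 -0.0311944 ] 0.044270333893559694
```

View pics/hov.png

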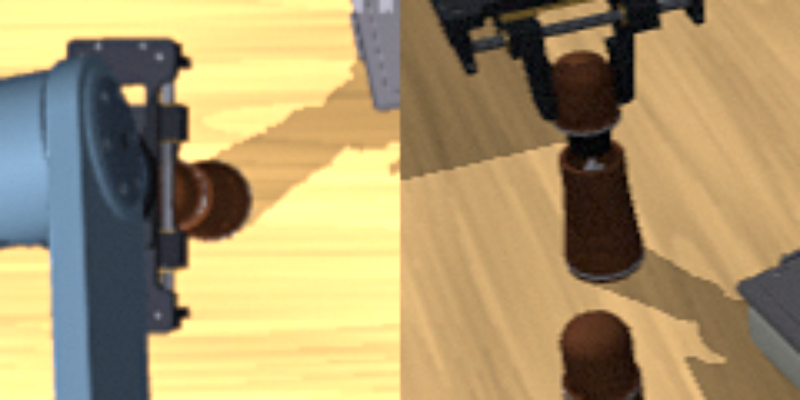

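It is entering the neck: contact came at TCP z 0.121, which is the unmeshed stop. A slight push towards +y says to shift about 1 mm that way. Now I turn in small steps, feeling down after each one.

```bash
python3 - <<'E'
from h import *
mx,my=.561,.218
z0=.1215
for k in range(1,22):
    a=np.pi/2+np.radians(4.5*k)
    manip.servo_line([mx,my,z0],v=.03,attitude=q(a))
    hit=manip.servo_line([mx,my,.1165],v=.025,force_limit=4)
    o=manip.observe();p=o["tcp_pos"]
    print(k,hit,round(o["t"],2),np.round(p,4),np.round(o["wrist_force"],1),np.round(o["torque"],2))
    if p[2]<.119 or o["t"]>42: break
E
```

```text
1 False 15.01 [0.5605 0.2179 0.1159] [ 0.1  2.4 -1.2] [ 0.14 -0.09  0.03]
```

It dropped to 0.116 with no resistance, below the stop. I'll ease it down to the rim.

```bash
python3 - <<'E'
from h import *
mx,my=.561,.2185
a=np.pi/2+np.radians(4.5)
hit=manip.servo_line([mx,my,.106],v=.02,force_limit=6)
o=manip.observe();print(hit,round(o["t"],2),np.round(o["tcp_pos"],4),np.round(o["wrist_force"],1),np.round(o["torque"],2),o["opening"])
cv2.imwrite("pics/side3.png",snapshot("side")[:,:,::-1])
b=cv2.imread("pics/side3.png")[95:175,170:290]
cv2.imwrite("pics/home.png",np.clip(1.8*cv2.resize(b,(780,520),interpolation=cv2.INTER_CUBIC),0,255).astype(np.uint8))
E
```

```text
True 15.42 [0.5615 0.219  0.11  ] [0.3 2.6 4. ] [ 0.24  0.05 -0.02] 0.044185016074963564
```

View pics/home.png

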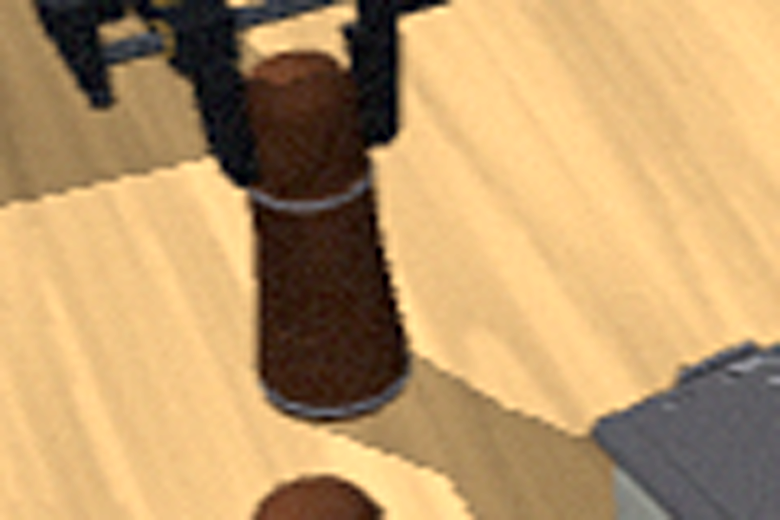

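The head stopped at TCP z 0.110, exactly the computed home height. The picture shows the collar ring flush on the neck at about (310,195) and the mill upright. I'll release it, retreat and check.

```bash
python3 - <<'E'
from h import *
effector.command_gripper(.06,5); manip.dwell(.2)
o=manip.observe();p=o["tcp_pos"];print(p,o["wrist_force"])
effector.command_gripper(.08)
manip.servo_line([p[0],p[1],.25],v=.12)
manip.movep([.35,.42,.3],q(np.pi/2+.08)); manip.dwell(.5)
for n in("top","side"): cv2.imwrite(f"pics/{n}4.png",snapshot(n)[:,:,::-1])
print(manip.observe()["t"])
a=cv2.imread("pics/top4.png")[195:255,120:200];b=cv2.imread("pics/side4.png")[100:170,185:255]
cv2.imwrite("pics/end.png",np.clip(1.8*np.hstack([cv2.resize(a,(400,300)),cv2.resize(b,(400,300))]),0,255).astype(np.uint8))
# disturbance check outside the mill in top view: salt mill/box/fork
d=cv2.absdiff(cv2.imread("pics/top0.png"),cv2.imread("pics/top4.png")).max(2)
for nm,(x0,x1,y0,y1) in dict(salt=(235,262,235,265),box=(190,272,135,200),fork=(345,425,174,190)).items(): print(nm,(d[y0:y1,x0:x1]>60).sum())
E
```

```text
[0.56092711 0.21876178 0.1092785 ] [-0.67257324  0.5457272   1.66469743]
19.6333
salt 127
box 315
fork 0
```

View pics/end.png

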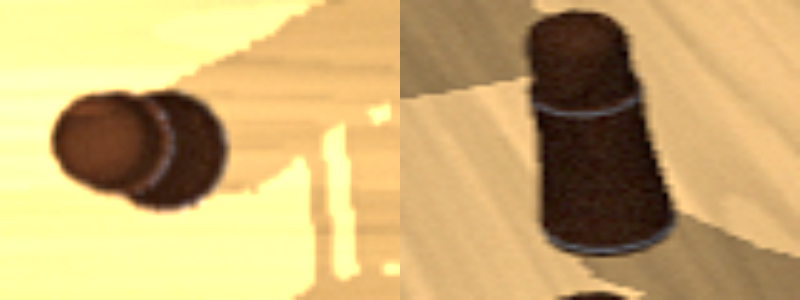

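The end crops show the head seated with its collar ring even all round and the mill upright. The fork pixels are unchanged. The salt mill and lunch box patches do differ, which I put down to arm shadow, because the arm passed well above the salt mill and never went near the box. Handing in.

```bash
python3 -c "
from rig import manip, effector, snapshot, camera_params
print(manip.finish_job())"
```

```text
the job is handed in; nothing more can be done
None
```

The pepper mill's head is back on: its socket dropped over the shaft after a 4.5° turn, the collar rests on the rim, the mill stands upright, and the job was handed in at about 20 s.

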